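Register the long brass bar in the stop plate

ROBOT

A 7-joint arm with a two-finger parallel gripper is mounted at the origin on the work surface. World frame = base frame: x ahead of the robot, y to its left, z up, the work surface at z = 0. Lengths are in m, angles in rad, forces in N, time in s.
With the tool pointing down it reaches from about 0.4 to 0.875 m from the base axis. Payload 19.3 kg.
Tool frame: the origin (TCP) lies midway between the tips of the shut fingers; the grasp point (between the pads) lies 19 mm behind it; x points along the fingers, y is the direction in which the jaws open and shut, and the axes are right-handed (so a half turn about x gives the same grasp; the last joint's range is limited). The gripper opens to 85 mm and grips with 20 to 120 N. Pads are 22 mm wide; open, the fingers measure 114 mm over their backs; the gripper's body (76 mm by 85 mm) begins 54 mm behind the grasp point. The pads swing forward as they close: fully open they stand 13 mm farther back than shut.
Start: joints at [-1.286, 0.521, -0.036, 1.599, 0.021, 1.021, -0.113], TCP at [0.217, 0.586, 0.231] pointing down, gripper open.
Joint ranges: [-2.91, 2.91], [-0.3, 2.13], [-1.5, 1.42], [0.17, 2.43], [-1.26, 4.41], [0.16, 1.93], [-2.52, 2.52]. Speed limits (rad/s): [1.89, 1.89, 2.39, 2.39, 3.01, 3.01, 3.01].

INTERFACE

Orientations are given as [roll, pitch, yaw] about the fixed x, y, z axes, in that order (R = Rz(yaw) Ry(pitch) Rx(roll)).
In Python, from workcell import telemetry, vision, workorder gives the robot as it stands. The module is installed in compiled form; this text tells all that it offers.
- The arm moves only by the tool play_rows, never from a script. Its argument "deltas" is a list of rows, each a list of 7 numbers: the shift along the world's x, y, z in mm, then the turn, a rotation vector about the world's x, y, z in degrees, then the finger opening in mm, from 0 to 85.4. In form: [[x, y, z, wx, wy, wz, jaw], ...]. A call has 1 to 8 rows; each row shifts and turns the commanded pose from where the row before left it; what a row does not reach is not made up. A row lasts 1/8 s, in which the tool goes at most 62.5 mm and 10.7 degrees, less where a joint would pass 70% of its speed; a pose out of reach is approached as far as the arm can. A call with a gripper value outside its range is refused whole. The fingers move at their own pace and stop on an object; "grip_force" is the grip in N (left out, the last holds). Time passes only in rows, so rows that do not move let the fingers close. It gives the time, the measured TCP pose, the force and the opening at its end, in the units of the state.
- telemetry.observe(): the state, without advancing time (a new reading comes with each control period).
- vision.grab_frame(name): name is "scene" or "top"; returns the picture (420x560x3 uint8, red, green, blue); there is no depth.
- vision.camera_info(name): a dict with "mtx" (3x3 intrinsics, pixels), "rvec" (rotation vector, rad) and "tvec" (3), from world to camera coordinates, as OpenCV has them. Camera axes: x right, y down, z forward; pixel columns grow to the right and rows downward; lengths in m; the calibration is good to about 2 mm. A picture is of the moment at which its call begins. camera_info takes no time and is no camera call.
- workorder.job_done(): hands the job in, once; it reports no verdict.
The state is a dict: "clock": time; "qpos": joint angles; "qd": joint speeds; "joint_efforts": joint torques, N m; "position": TCP position; "tool_rot": TCP orientation; "force": force on the tool from outside, world axes, zero at the start; "moment": the same for the moment, N m; "grip_width": finger opening in m.
Only numpy, scipy, OpenCV 4.12 (cv2) and the standard library are available. Lean on these libraries where they do the work, as an engineer would, in place of code of your own. Each camera call takes 0.05 s, during which the arm holds its last target. There are 200 camera calls.

TASK

On the goldsmith's dark steel stop plate lie a long and a short brass bar. Push the long bar into the corner of the plate so that one long side sits flush against the long back rail and its end is up against the short end rail, lying flat on the plate, ready to be marked out; leave the short bar where it is.

Things in the scene. Friction and masses are not known exactly. Their poses are not given: they have to be found in the camera images.
- stop_plate: Fixed dark steel slab on the bench, 215 x 330 mm, 12 mm thick (upper face 12 mm above the bench), turned up to 0.2 rad. Two plain steel rails stand 10 mm above its upper face: the back rail, 20 mm wide, along the whole long side away from the robot; the end rail, 18 mm wide, at the left end (seen from the robot), 110 mm long from the back rail. Axes as point corner; origin under the slab.
- corner (a point): Inside corner where the rails meet, at the plate's upper face. x points away from the robot, square to the back rail, whose inner face is the plane x = 0. y points left along the back rail; the end rail's inner face is the plane y = 0. z up. The free plate face lies at x from -192 to 0 mm and y from -310 to 0 mm.
- long_bar_mid (a point): Centre (half-way up) of the long brass bar: loose, rectangular, 100 mm long (its y), 30 wide (x), 18 high (z), 0.3 to 0.6 kg. It starts flat in the left or right half of the plate, its centre 95 to 115 mm from the back rail's face, turned up to 0.4 rad from the rail. In the corner its centre is 15 mm from the back rail's face and 50 mm from the end rail's.
- short_bar_mid (a point): Centre (half-way up) of the short brass bar, which stays where it is: 60 mm long (its y), 30 wide (x), 18 high, loose, about 0.27 kg, flat on the other half of the plate, turned up to 0.4 rad.
Things that resemble listed ones, but are neither listed nor needed, are in the scene too. Leave any pink or white look-alike of the part that bears long_bar_mid alone.

How it is judged:
By the outcome, as a careful person would: the job done as asked, in the order asked, and still so for the second after the job is handed in, with the robot touching nothing.
It also fails if it takes over 43 s, if anything falls off the work surface, if the arm or the gripper's body presses on something with over 40 N, if the wrist force passes 120 N, or if a joint passes its speed limit or range.

## Working session

There is one attempt and no reset: what is moved stays moved. The work goes in short steps, Python scripts to look and compute and a tool call to move; the robot and the scene stay as the last step left them, time stands still between calls to the robot, and variables do not carry over. Pictures are saved under pics/ and viewed, about 8 in all and at most 12, crops included, and the job is handed in when it is done.

Besides the shell and the picture viewer there is one more tool, called after ">>>" in YAML: its name, and indented under it one key for each argument. play_rows: Moves the arm, as the interface text tells. Its arguments: {"type":"object","properties":{"deltas":{"type":"array","items":{"type":"array","items":{"type":"number"}}},"grip_force":{"type":"number"}},"required":["deltas"]}

```bash
mkdir -p pics; cat > h.py <<'E'
import numpy as np, cv2
from workcell import telemetry, vision, workorder
def cam(n):
    c=vision.camera_info(n); return np.array(c["mtx"],float),cv2.Rodrigues(np.array(c["rvec"],float))[0],np.array(c["tvec"],float).reshape(3)
def ray(n,p):
    K,R,t=cam(n); d=R.T@np.linalg.inv(K)@np.array([p[0],p[1],1.]); return -R.T@t,d
def onz(n,p,z):
    o,d=ray(n,p); return o+d*(z-o[2])/d[2]
def proj(n,P):
    K,R,t=cam(n); q=(R@np.atleast_2d(P).T).T+t; q=q@K.T; return q[:,:2]/q[:,2:]
def tri(a,b):  # {name:pix}
    (o1,d1),(o2,d2)=ray("scene",a),ray("top",b)
    d1/=np.linalg.norm(d1);d2/=np.linalg.norm(d2)
    s=np.linalg.lstsq(np.c_[d1,-d2],o2-o1,rcond=None)[0]
    p,q=o1+s[0]*d1,o2+s[1]*d2; return (p+q)/2,np.linalg.norm(p-q)
def save(n,f): 
    im=vision.grab_frame(n)[:,:,::-1]; cv2.imwrite("pics/"+f,im); return im
E
python3 - <<'E'
from h import *
a=save("scene","s0.png");b=save("top","t0.png")
for n in("scene","top"):
    K,R,t=cam(n);print(n,K[0,0],-R.T@t,R[2])
print(telemetry.observe())
E
```

```text
scene 406.01164570157346 [0.905757   0.40511407 0.69446373] [-0.46290866 -0.51727677 -0.71981964]
top 414.3478460333875 [ 0.40498149 -0.05574277  0.76214102] [ 0.12389346  0.03768677 -0.99157961]
{'clock': 0.1, 'qpos': array([-1.28619806,  0.5219388 , -0.03631773,  1.59995408,  0.02119771,
        1.0211039 , -0.11280426]), 'qd': array([ 0.00084897,  0.00023031,  0.00060186, -0.00030459,  0.00045225,
       -0.00106251,  0.00030923]), 'joint_efforts': array([ 2.62640344e-03, -9.28473043e+01,  1.98343500e+00, -3.70543671e+01,
        1.80624914e-02,  5.17681488e-03, -2.46373912e-05]), 'position': array([0.21705648, 0.58577246, 0.23079202]), 'tool_rot': array([-1.49756478,  1.56977708, -1.85238783]), 'force': array([-1.12303591,  0.78425245,  0.01756756]), 'moment': array([-0.00917486,  0.03324319,  0.04233784]), 'grip_width': 0.08508627861164578}
```

View pics/s0.png

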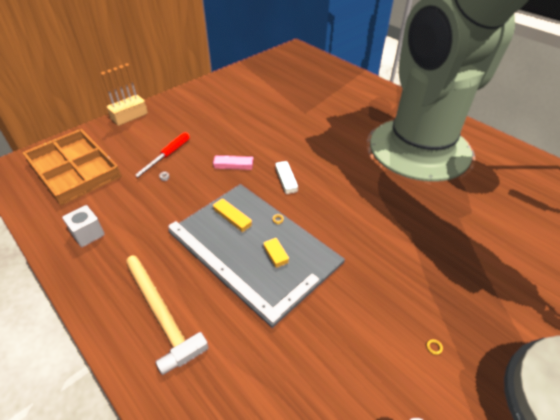

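View pics/t0.png

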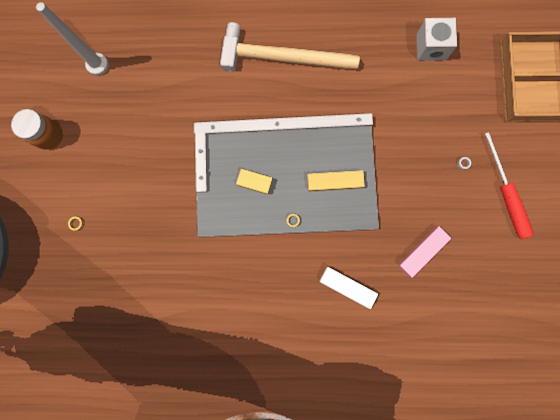

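Top picture: the long brass bar is at (336,181) on the right half, and the short brass bar at (254,181) on the left. Pink (426,252) and white (349,288) look-alikes lie off the plate and are to be left alone. There is a ring on the plate at (293,220). The corner is near (207,131). I'll confirm in enlarged crops.

```bash
python3 - <<'E'
import cv2
t=cv2.imread("pics/t0.png")[105:245,185:385]; s=cv2.imread("pics/s0.png")[175:325,160:350]
cv2.imwrite("pics/t0c.png",cv2.resize(t,None,fx=4,fy=4,interpolation=cv2.INTER_CUBIC))
cv2.imwrite("pics/s0c.png",cv2.resize(s,None,fx=4,fy=4,interpolation=cv2.INTER_CUBIC))
E
```

```text
(no output)
```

View pics/t0c.png

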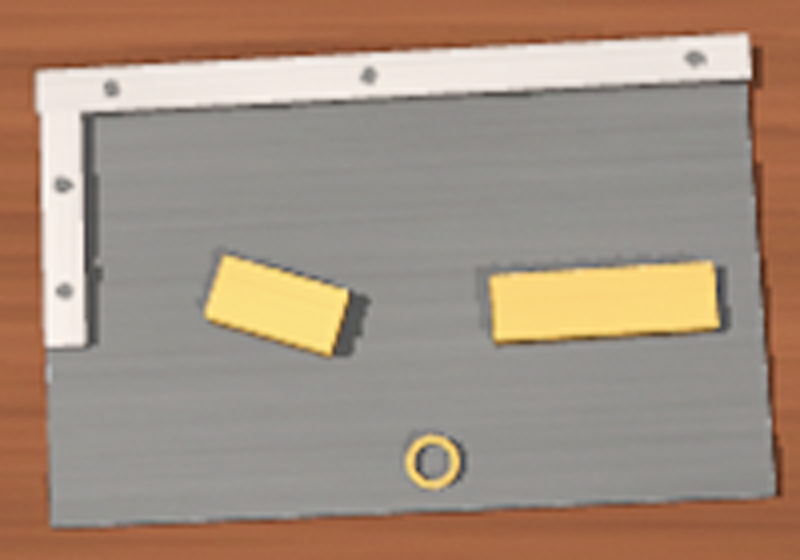

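View pics/s0c.png

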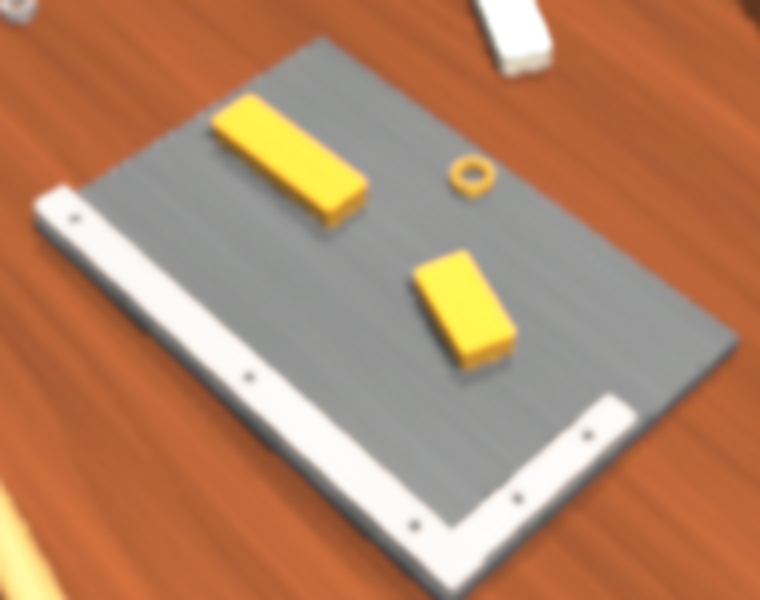

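Top crop: long bar top corners TL(491,277) TR(714,263) BR(718,328) BL(496,343). Short bar: (222,254) (349,290) (332,356) (206,318). Its 1:2 aspect confirms which is short. In the scene crop the long bar is at (290,155).

```bash
cat >> h.py <<'E'
T=lambda u,o=(185,105),k=4.:((u[0]+.5)/k-.5+o[0],(u[1]+.5)/k-.5+o[1])
S=lambda u:T(u,(160,175))
E
python3 - <<'E'
from h import *
np.set_printoptions(precision=4,suppress=True)
L=[((491,277),(330,213)),((714,263),(212,122)),((718,328),(255,95)),((496,343),(368,185))]
H=[((222,254),(465,357)),((349,290),(415,270)),((332,356),(463,250)),((206,318),(516,328))]
R=[((82,113),(452,527)),((748,34),(36,208)),((750,80),(70,190)),((88,347),(610,394)),((46,348),(636,415)),((36,72),(452,592))]
for n,l in(("long",L),("short",H),("rail",R)):
    for t,s in l:
        p,e=tri(S(s),T(t)); print(n,p,round(e,4))
for z,l in((.030,L),(.030,H),(.022,R)):
    P=np.array([onz("top",T(t),z) for t,s in l]);print(P*1000, P[:4].mean(0)*1000)
    print([round(np.linalg.norm(P[i]-P[(i+1)%len(P)])*1000,1) for i in range(len(P))])
    print([round(np.degrees(np.arctan2(*(P[(i+1)%len(P)]-P[i])[:2])),1) for i in range(len(P))])
E
```

```text
long [ 0.5648 -0.0818  0.026 ] 0.0001
long [ 0.5714 -0.182   0.0263] 0.0004
long [ 0.5408 -0.1824  0.0279] 0.0012
long [ 0.5351 -0.0844  0.0247] 0.0009
short [0.5754 0.0403 0.0264] 0.0003
short [ 0.5582 -0.0179  0.0291] 0.0004
short [ 0.5289 -0.0112  0.0278] 0.0022
short [0.5453 0.0463 0.0298] 0.0008
rail [0.6434 0.107  0.0225] 0.0013
rail [ 0.6804 -0.2002  0.019 ] 0.0009
rail [ 0.6586 -0.2007  0.0176] 0.0017
rail [0.5334 0.1021 0.0193] 0.0
rail [0.5331 0.1206 0.0206] 0.0013
rail [0.6644 0.1302 0.0188] 0.0011
[[ 563.8982  -81.6404   30.    ]
 [ 570.3627 -181.2397   30.    ]
 [ 540.8318 -182.5126   30.    ]
 [ 533.8304  -83.8639   30.    ]] [ 552.2308 -132.3142   30.    ]
[np.float64(99.8), np.float64(29.6), np.float64(98.9), np.float64(30.1)]
[np.float64(176.3), np.float64(-92.5), np.float64(-4.1), np.float64(85.8)]
[[574.418   39.9311  30.    ]
 [557.8812 -17.8237  30.    ]
 [527.7519 -10.5077  30.    ]
 [544.9585  46.5859  30.    ]] [551.2524  14.5464  30.    ]
[np.float64(60.1), np.float64(31.0), np.float64(59.6), np.float64(30.2)]
[np.float64(-164.0), np.float64(-76.4), np.float64(16.8), np.float64(102.7)]
[[ 643.0959  107.5821   22.    ]
 [ 679.6701 -199.9475   22.    ]
 [ 657.7703 -200.4346   22.    ]
 [ 532.9603  101.4606   22.    ]
 [ 532.4513  120.7498   22.    ]
 [ 662.8959  129.7945   22.    ]] [628.3742 -47.8348  22.    ]
[np.float64(309.7), np.float64(21.9), np.float64(326.7), np.float64(19.3), np.float64(130.8), np.float64(29.8)]
[np.float64(173.2), np.float64(-91.3), np.float64(-22.5), np.float64(-1.5), np.float64(86.0), np.float64(-138.3)]
```

```bash
cat >> h.py <<'E'
from scipy.spatial.transform import Rotation as Ro
C0=np.array([643.1,107.5]); YAW=.05
cx=np.array([np.cos(YAW),np.sin(YAW)]); cy=np.array([-cx[1],cx[0]])
def W(x,y): return C0+x*cx+y*cy
def toC(p): d=np.asarray(p)[:2]-C0; return np.array([d@cx,d@cy])
def st():
    s=telemetry.observe(); p=s["position"]*1000; R=Ro.from_euler("xyz",s["tool_rot"]).as_matrix()
    print("t",round(s["clock"],2),"tcp",p.round(1),"corner",toC(p).round(1),"F",s["force"].round(1),"grip",round(s["grip_width"]*1000,1))
    print("toolx",R[:,0].round(3),"tooly yaw-rail deg",round(np.degrees(np.arctan2(R[1,1],R[0,1])-YAW-np.pi/2),2))
    return p
E
python3 - <<'E'
from h import *
p=st(); print("ring",toC(onz("top",T((433,462)),.015)*1000))
print("start",W(-143,-235),W(-143,-235)-p[:2]); print("85 push vec",85*cx, "rest y",185*cy)
E
```

```text
t 0.1 tcp [217.1 585.8 230.8] corner [-401.6  499. ] F [-1.1  0.8  0. ] grip 85.1
toolx [-0.    -0.001 -1.   ] tooly yaw-rail deg -23.19
ring [-169.29771386 -155.17812568]
start [ 512.02381754 -134.3533324 ] [ 294.96733572 -720.12579628]
85 push vec [84.89377213  4.24822939] rest y [ -9.24614632 184.76879817]
```

>>> play_rows:
  deltas:
    - [40, -40, 0, 0, 0, 2.9, 55]
    - [40, -40, 0, 0, 0, 2.9, 55]
    - [40, -40, 0, 0, 0, 2.9, 55]
    - [40, -40, 0, 0, 0, 2.9, 55]
    - [40, -40, 0, 0, 0, 2.9, 55]
    - [40, -40, 0, 0, 0, 2.9, 55]
    - [40, -40, 0, 0, 0, 2.9, 55]
    - [40, -40, 0, 0, 0, 2.9, 55]

```text
clock: 1.1
position: [0.5382, 0.2645, 0.2311]
tool_rot: [-2.752, 1.57, -2.7]
force: [0.5, 1.0, 0.2]
grip_width: 0.0554
```

>>> play_rows:
  deltas:
    - [-3, -50, 0, 0, 0, 0, 55]
    - [-3, -50, 0, 0, 0, 0, 55]
    - [-3, -50, 0, 0, 0, 0, 55]
    - [-3, -50, 0, 0, 0, 0, 55]
    - [-3, -50, 0, 0, 0, 0, 55]
    - [-3, -50, 0, 0, 0, 0, 55]
    - [-3, -50, 0, 0, 0, 0, 55]
    - [-3, -50, 0, 0, 0, 0, 55]

```text
clock: 2.1
position: [0.5128, -0.1355, 0.2312]
tool_rot: [2.82, 1.571, 2.87]
force: [0.5, -0.2, 0.2]
grip_width: 0.055
```

```bash
python3 -c "
from h import *
p=st(); print(W(-143,-235)-p[:2])"
```

```text
t 2.1 tcp [ 512.8 -135.5  231.2] corner [-142.3 -236.2] F [ 0.5 -0.2  0.2] grip 55.0
toolx [-0.  0. -1.] tooly yaw-rail deg 0.01
[-0.72759537  1.13642772]
```

>>> play_rows:
  deltas:
    - [0, 1, -35, 0, 0, 0, 55]
    - [0, 0, -45, 0, 0, 0, 55]
    - [0, 0, -45, 0, 0, 0, 55]
    - [0, 0, -40, 0, 0, 0, 55]
    - [0, 0, -25, 0, 0, 0, 55]
    - [0, 0, -15, 0, 0, 0, 55]
    - [0, 0, -9, 0, 0, 0, 55]
    - [0, 0, 0, 0, 0, 0, 55]

```text
clock: 3.1
position: [0.5132, -0.1329, 0.0173]
tool_rot: [-3.083, 1.571, -3.033]
force: [0.6, 0.2, -0.1]
grip_width: 0.055
```

```bash
python3 -c "
from h import *
p=st(); a=save('scene','s1.png'); b=save('top','t1.png')
cv2.imwrite('pics/c1.png',np.hstack([cv2.resize(a[120:320,160:360],None,fx=2,fy=2),cv2.resize(b[105:305,200:400],None,fx=2,fy=2)]))"
```

```text
t 3.1 tcp [ 513.2 -132.9   17.3] corner [-141.8 -233.6] F [ 0.6  0.2 -0.1] grip 55.0
toolx [-0. -0. -1.] tooly yaw-rail deg 0.01
```

View pics/c1.png

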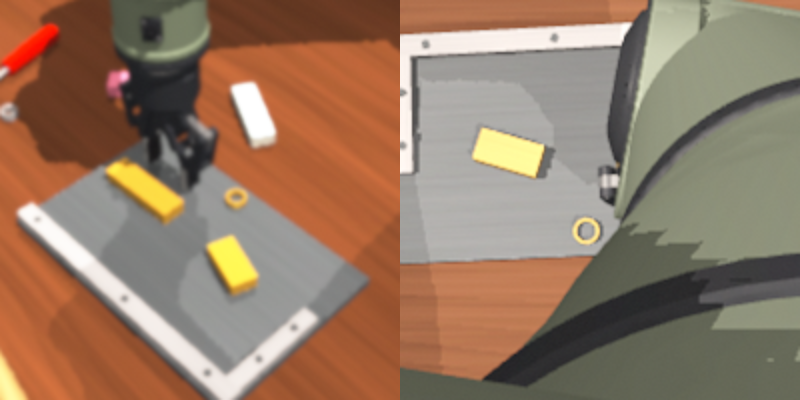

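>>> play_rows:
  deltas:
    - [8, 0.4, 0, 0, 0, 0, 55]
    - [12, 0.6, 0, 0, 0, 0, 55]
    - [12, 0.6, 0, 0, 0, 0, 55]
    - [12, 0.6, 0, 0, 0, 0, 55]
    - [12, 0.6, 0, 0, 0, 0, 55]
    - [12, 0.6, 0, 0, 0, 0, 55]
    - [12, 0.6, 0, 0, 0, 0, 55]
    - [8, 0.4, 0, 0, 0, 0, 55]

```text
clock: 4.2
position: [0.602, -0.1284, 0.0172]
tool_rot: [0.021, 1.571, 0.072]
force: [-3.4, 0.2, 2.1]
grip_width: 0.055
```

```bash
python3 -c "
from h import *
p=st(); a=save('scene','s2.png')
cv2.imwrite('pics/c2.png',cv2.resize(a[170:320,160:360],None,fx=4,fy=4))"
```

```text
t 4.2 tcp [ 602.  -128.4   17.2] corner [ -52.8 -233.6] F [-3.4  0.2  2.1] grip 55.0
toolx [ 0.  0. -1.] tooly yaw-rail deg 0.01
```

View pics/c2.png

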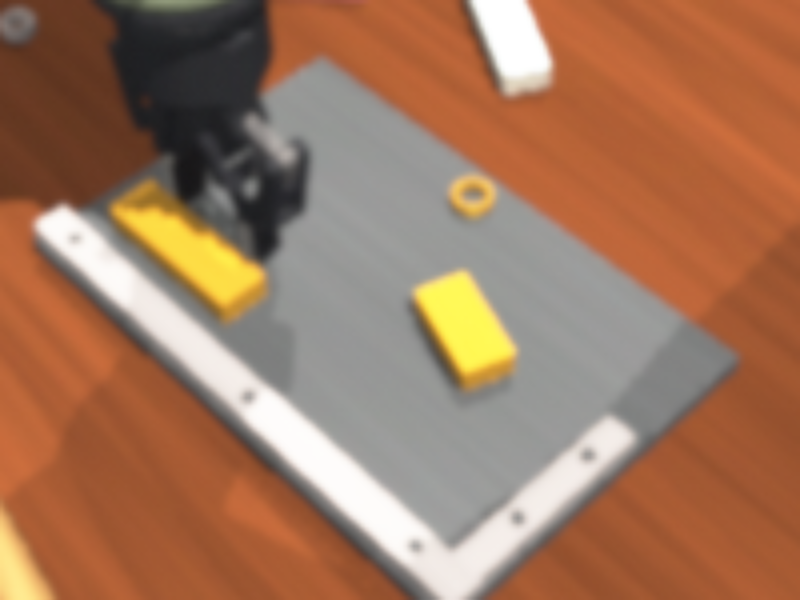

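The bar moves squarely with the fingers and has about 12 mm left to the rail.

>>> play_rows:
  deltas:
    - [4, 0.2, 0, 0, 0, 0, 55]
    - [3, 0.1, 0, 0, 0, 0, 55]
    - [2, 0.1, 0, 0, 0, 0, 55]
    - [1, 0.1, 0, 0, 0, 0, 55]

```text
clock: 4.75
position: [0.6112, -0.1281, 0.0173]
tool_rot: [-1.16, 1.571, -1.11]
force: [-2.2, -0.5, -1.1]
grip_width: 0.055
```

>>> play_rows:
  deltas:
    - [1, 0.1, 0, 0, 0, 0, 55]
    - [1, 0, 0, 0, 0, 0, 55]

```text
clock: 5.0
position: [0.6131, -0.1279, 0.0173]
tool_rot: [-3.133, 1.571, -3.083]
force: [-2.2, 0.2, -1.0]
grip_width: 0.0545
```

>>> play_rows:
  deltas:
    - [1, 0, 0, 0, 0, 0, 55]
    - [1, 0.1, 0, 0, 0, 0, 55]

```text
clock: 5.25
position: [0.6152, -0.1278, 0.0173]
tool_rot: [-0.252, 1.571, -0.202]
force: [-1.7, -0.1, -0.4]
grip_width: 0.0551
```

>>> play_rows:
  deltas:
    - [1, 0, 0, 0, 0, 0, 55]
    - [0.5, 0, 0, 0, 0, 0, 55]

```text
clock: 5.5
position: [0.6158, -0.1278, 0.0172]
tool_rot: [3.003, 1.569, 3.053]
force: [-8.8, 2.0, 4.2]
grip_width: 0.055
```

>>> play_rows:
  deltas:
    - [0.7, 0, 0, 0, 0, 0, 55]
    - [0, 0, 0, 0, 0, 0, 55]

```text
clock: 5.75
position: [0.6158, -0.1278, 0.0171]
tool_rot: [3.007, 1.568, 3.057]
force: [-10.7, 2.1, 7.4]
grip_width: 0.0552
```

```bash
python3 -c "
from h import *
p=st(); print(W(-17,-320)-p[:2])"
```

```text
t 5.75 tcp [ 615.8 -127.8   17.1] corner [ -39.  -233.7] F [-10.7   2.1   7.4] grip 55.2
toolx [-0.003  0.    -1.   ] tooly yaw-rail deg -0.01
[ 26.27247512 -85.12518677]
```

>>> play_rows:
  deltas:
    - [-10, -0.5, 0, 0, 0, 0, 55]
    - [0, 0, 25, 0, 0, 0, 55]
    - [0, 0, 30, 0, 0, 0, 30]
    - [8, -18, 0, 0, 0, 0, 0]
    - [9, -20, 0, 0, 0, 0, 0]
    - [9, -20, 0, 0, 0, 0, 0]
    - [8, -18, 0, 0, 0, 0, 0]
    - [0, 0, 0, 0, 0, 0, 0]

```text
clock: 6.75
position: [0.6411, -0.2066, 0.0714]
tool_rot: [-1.843, 1.57, -1.795]
force: [-0.5, 0.5, 0.4]
grip_width: 0.0001
```

```bash
python3 -c "
from h import *
p=st(); a=save('scene','s3.png'); print(W(-18.5,-312)-p[:2])
cv2.imwrite('pics/c3.png',cv2.resize(a[170:320,160:360],None,fx=4,fy=4))"
```

```text
t 6.75 tcp [ 641.1 -206.6   71.4] corner [ -17.7 -313.6] F [-0.5  0.5  0.4] grip 0.1
toolx [-0.    -0.001 -1.   ] tooly yaw-rail deg -0.13
[-0.89707383  1.56530248]
```

View pics/c3.png

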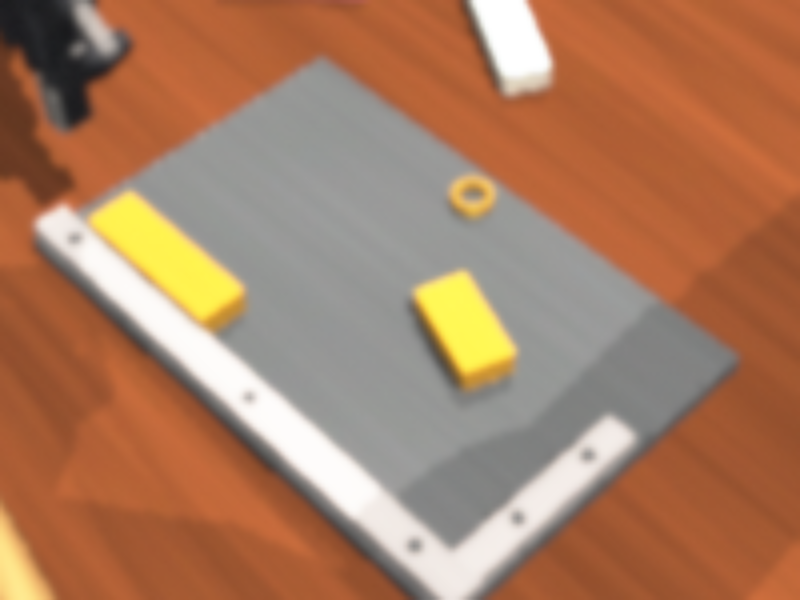

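>>> play_rows:
  deltas:
    - [-1, 0, -15, 0, 0, 0, 0]
    - [0, 0, -20, 0, 0, 0, 0]
    - [0, 0, -11, 0, 0, 0, 0]
    - [0, 0, -5, 0, 0, 0, 0]
    - [0, 0, 0, 0, 0, 0, 0]

```text
clock: 7.42
position: [0.6403, -0.2043, 0.021]
tool_rot: [2.992, 1.57, 3.042]
force: [-0.6, -0.1, -0.1]
grip_width: 0.0002
```

```bash
python3 -c "
from h import *
p=st(); 
for u in((90,215),(132,192),(208,328),(245,290)): print(toC(onz('scene',T(u,(160,170)),.030)*1000))"
```

```text
t 7.42 tcp [ 640.3 -204.3   21. ] corner [ -18.4 -311.3] F [-0.6 -0.1 -0.1] grip 0.2
toolx [-0.  0. -1.] tooly yaw-rail deg 0.01
[  -0.77971938 -285.98999311]
[ -27.64650624 -283.53857297]
[   2.85220216 -178.16843187]
[ -26.95121787 -184.21848621]
```

>>> play_rows:
  deltas:
    - [-0.3, 6, 0, 0, 0, 0, 0]
    - [-0.4, 8, 0, 0, 0, 0, 0]
    - [-0.6, 12, 0, 0, 0, 0, 0]
    - [-0.7, 14, 0, 0, 0, 0, 0]
    - [-0.7, 14, 0, 0, 0, 0, 0]
    - [-0.7, 14, 0, 0, 0, 0, 0]
    - [-0.7, 14, 0, 0, 0, 0, 0]
    - [-0.4, 8, 0, 0, 0, 0, 0]

```text
clock: 8.43
position: [0.636, -0.1132, 0.0215]
tool_rot: [-0.059, 1.57, -0.009]
force: [0.4, -4.9, 4.9]
grip_width: -0.0001
```

```bash
python3 -c "
from h import *
p=st(); a=save('scene','s4.png')
cv2.imwrite('pics/c4.png',cv2.resize(a[170:320,160:360],None,fx=4,fy=4))"
```

```text
t 8.43 tcp [ 636.  -113.2   21.5] corner [ -18.1 -220.1] F [ 0.4 -4.9  4.9] grip -0.1
toolx [ 0. -0. -1.] tooly yaw-rail deg 0.04
```

View pics/c4.png

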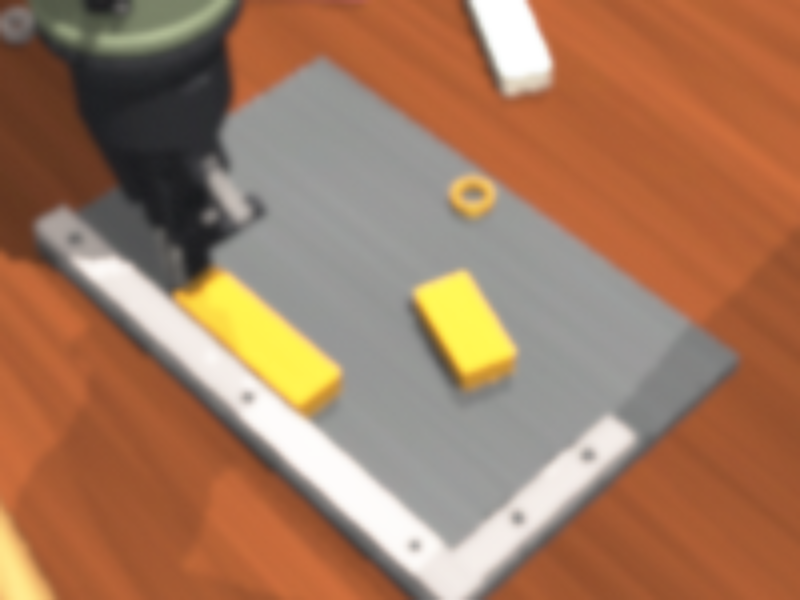

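The bar slides along the rail, still flush, with about 100 mm to go.

>>> play_rows:
  deltas:
    - [-0.4, 8, 0, 0, 0, 0, 0]
    - [-0.6, 12, 0, 0, 0, 0, 0]
    - [-0.7, 14, 0, 0, 0, 0, 0]
    - [-0.7, 14, 0, 0, 0, 0, 0]
    - [-0.7, 14, 0, 0, 0, 0, 0]
    - [-0.7, 14, 0, 0, 0, 0, 0]
    - [-0.5, 10, 0, 0, 0, 0, 0]
    - [-0.2, 5, 0, 0, 0, 0, 0]

```text
clock: 9.48
position: [0.6313, -0.0225, 0.0214]
tool_rot: [-0.766, 1.571, -0.716]
force: [-0.2, -5.7, 6.0]
grip_width: 0.0003
```

>>> play_rows:
  deltas:
    - [-0.1, 2, 0, 0, 0, 0, 0]
    - [-0.1, 2, 0, 0, 0, 0, 0]

```text
clock: 9.72
position: [0.6311, -0.0192, 0.0214]
tool_rot: [-1.471, 1.57, -1.421]
force: [0.5, -5.6, 6.0]
grip_width: 0.0001
```

```bash
python3 -c "
from h import *
p=st(); a=save('scene','s5.png')
cv2.imwrite('pics/c5.png',cv2.resize(a[170:320,160:360],None,fx=4,fy=4))"
```

```text
t 9.72 tcp [631.1 -19.2  21.4] corner [ -18.3 -125.9] F [ 0.5 -5.6  6. ] grip 0.1
toolx [ 0. -0. -1.] tooly yaw-rail deg -0.0
```

View pics/c5.png

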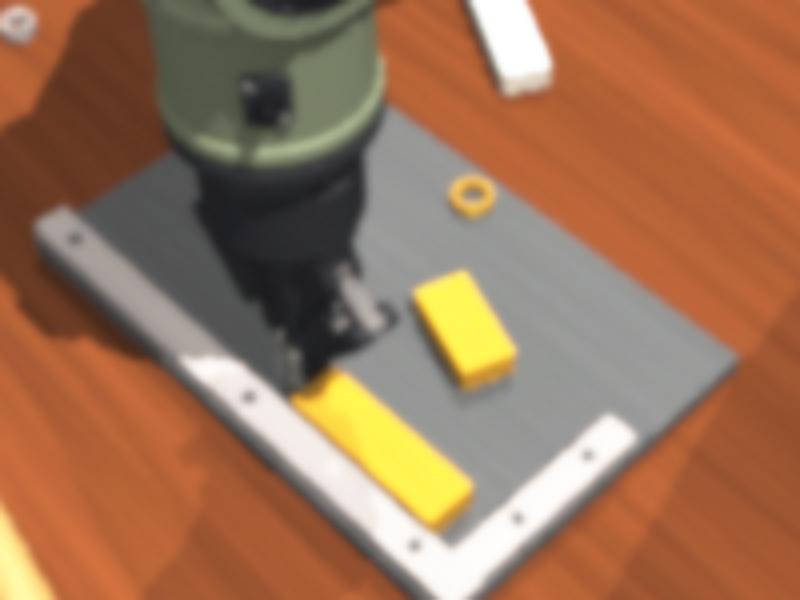

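About 10 mm remains to the end rail, so I'll go slower.

>>> play_rows:
  deltas:
    - [-0.1, 3, 0, 0, 0, 0, 0]
    - [-0.1, 2, 0, 0, 0, 0, 0]
    - [-0.1, 1, 0, 0, 0, 0, 0]
    - [-0.1, 1, 0, 0, 0, 0, 0]

```text
clock: 10.28
position: [0.6307, -0.0122, 0.0214]
tool_rot: [-1.385, 1.57, -1.335]
force: [-0.4, -4.9, 4.8]
grip_width: -0.0001
```

>>> play_rows:
  deltas:
    - [0, 1, 0, 0, 0, 0, 0]
    - [-0.1, 1, 0, 0, 0, 0, 0]

```text
clock: 10.52
position: [0.6306, -0.0102, 0.0214]
tool_rot: [-1.265, 1.57, -1.215]
force: [0.3, -5.6, 5.7]
grip_width: 0.0001
```

>>> play_rows:
  deltas:
    - [0, 1, 0, 0, 0, 0, 0]
    - [-0.1, 1, 0, 0, 0, 0, 0]

```text
clock: 10.78
position: [0.6305, -0.0082, 0.0214]
tool_rot: [-1.339, 1.57, -1.29]
force: [0.3, -4.7, 5.3]
grip_width: 0.0001
```

>>> play_rows:
  deltas:
    - [0, 1, 0, 0, 0, 0, 0]
    - [-0.1, 1, 0, 0, 0, 0, 0]

```text
clock: 11.02
position: [0.6304, -0.0062, 0.0214]
tool_rot: [-1.428, 1.571, -1.378]
force: [0.3, -5.3, 5.9]
grip_width: 0.0001
```

>>> play_rows:
  deltas:
    - [0, 1, 0, 0, 0, 0, 0]
    - [-0.1, 0.5, 0, 0, 0, 0, 0]

```text
clock: 11.28
position: [0.6303, -0.0047, 0.0214]
tool_rot: [-1.354, 1.571, -1.304]
force: [0.4, -5.2, 5.6]
grip_width: 0.0002
```

>>> play_rows:
  deltas:
    - [0, 1, 0, 0, 0, 0, 0]
    - [-0.1, 0.5, 0, 0, 0, 0, 0]

```text
clock: 11.52
position: [0.6302, -0.0039, 0.0214]
tool_rot: [-1.433, 1.57, -1.384]
force: [0.8, -8.8, 6.0]
grip_width: -0.0
```

>>> play_rows:
  deltas:
    - [0, 0.7, 0, 0, 0, 0, 0]
    - [0, 0.5, 0, 0, 0, 0, 0]

```text
clock: 11.78
position: [0.6302, -0.0036, 0.0215]
tool_rot: [-1.5, 1.569, -1.451]
force: [0.4, -13.1, 5.1]
grip_width: 0.0002
```

```bash
python3 -c "
from h import *
p=st(); a=save('scene','s6.png')
cv2.imwrite('pics/c6.png',cv2.resize(a[235:325,210:330],None,fx=6,fy=6,interpolation=2))"
```

```text
t 11.78 tcp [630.2  -3.6  21.5] corner [ -18.4 -110.3] F [  0.4 -13.1   5.1] grip 0.2
toolx [ 0.    -0.002 -1.   ] tooly yaw-rail deg -0.06
```

View pics/c6.png

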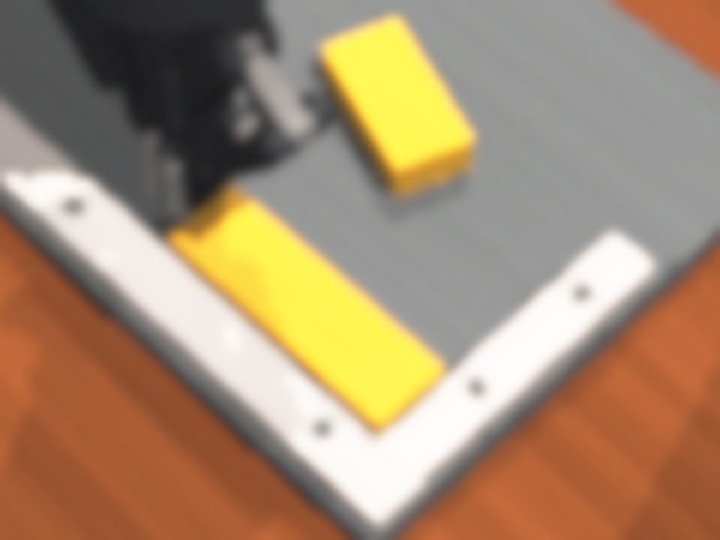

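Contact at the end rail: the force rose to 13 N and the bar is visually seated. Now back off, lift, and press gently against the back rail with two fingers to make sure it is flush.

>>> play_rows:
  deltas:
    - [0.5, -10, 0, 0, 0, 0, 0]
    - [0, 0, 25, 0, 0, 0, 0]
    - [0, 0, 25, 0, 0, 0, 30]
    - [-8, 17, 0, 0, 0, 0, 30]
    - [-8, 20, 0, 0, 0, 0, 30]
    - [-8, 20, 0, 0, 0, 0, 30]
    - [-8, 17, 0, 0, 0, 0, 30]
    - [0, 0, 0, 0, 0, 0, 30]

```text
clock: 12.82
position: [0.5979, 0.064, 0.071]
tool_rot: [2.62, 1.57, 2.673]
force: [0.6, -0.4, 0.3]
grip_width: 0.0302
```

```bash
python3 -c "
from h import *
p=st(); print(W(-46,-45)-p[:2])"
```

```text
t 12.82 tcp [597.9  64.   71. ] corner [-47.3 -41.2] F [ 0.6 -0.4  0.3] grip 30.2
toolx [-0.001  0.    -1.   ] tooly yaw-rail deg 0.15
[ 1.47435945 -3.74494769]
```

>>> play_rows:
  deltas:
    - [1, -3, -15, 0, 0, 0, 30]
    - [0, 0, -20, 0, 0, 0, 30]
    - [0, 0, -12, 0, 0, 0, 30]
    - [0, 0, -6, 0, 0, 0, 30]
    - [0, 0, 0, 0, 0, 0, 30]

```text
clock: 13.45
position: [0.5996, 0.0587, 0.0178]
tool_rot: [-2.98, 1.57, -2.93]
force: [0.5, -0.4, -0.7]
grip_width: 0.0302
```

>>> play_rows:
  deltas:
    - [2, 0.1, 0, 0, 0, 0, 30]
    - [2, 0.1, 0, 0, 0, 0, 30]
    - [1, 0.1, 0, 0, 0, 0, 30]

```text
clock: 13.82
position: [0.6051, 0.0592, 0.0186]
tool_rot: [0.066, 1.57, 0.116]
force: [-0.6, 1.3, 0.0]
grip_width: 0.0298
```

```bash
python3 -c "
from h import *
st()"
```

```text
t 13.82 tcp [605.1  59.2  18.6] corner [-40.4 -46.3] F [-0.6  1.3  0. ] grip 29.8
toolx [ 0.001  0.    -1.   ] tooly yaw-rail deg 0.01
```

>>> play_rows:
  deltas:
    - [1, 0, 0, 0, 0, 0, 30]
    - [0.5, 0, 0, 0, 0, 0, 30]
    - [0, 0, 0, 0, 0, 0, 30]

```text
clock: 14.2
position: [0.6062, 0.0592, 0.0183]
tool_rot: [3.095, 1.571, -3.138]
force: [0.3, -0.1, 1.1]
grip_width: 0.0301
```

>>> play_rows:
  deltas:
    - [0.7, 0, 0, 0, 0, 0, 30]
    - [0.3, 0, 0, 0, 0, 0, 30]

```text
clock: 14.45
position: [0.6065, 0.0591, 0.0182]
tool_rot: [-3.063, 1.569, -3.013]
force: [-6.9, -0.2, 6.1]
grip_width: 0.0298
```

```bash
python3 -c "
from h import *
st()"
```

```text
t 14.45 tcp [606.5  59.1  18.2] corner [-39.  -46.5] F [-6.9 -0.2  6.1] grip 29.8
toolx [-0.002 -0.    -1.   ] tooly yaw-rail deg 0.01
```

Contact came at the same offset (-39.0 mm) as the first flush press, so the bar is flush. Retreating to look.

>>> play_rows:
  deltas:
    - [0.4, 0, 0, 0, 0, 0, 30]
    - [-3, 0, 0, 0, 0, 0, 30]
    - [-4, 0, 0, 0, 0, 0, 30]
    - [0, 0, 25, 0, 0, 0, 30]
    - [0, 0, 50, 0, 0, 0, 30]
    - [0, 0, 50, 0, 0, 0, 30]
    - [0, 0, 50, 0, 0, 0, 30]
    - [0, 0, 40, 0, 0, 0, 30]

```text
clock: 15.45
position: [0.6008, 0.0592, 0.2356]
tool_rot: [0.136, 1.569, 0.186]
force: [0.3, 0.5, -0.9]
grip_width: 0.0301
```

>>> play_rows:
  deltas:
    - [-30, 45, 0, 0, 0, 0, 30]
    - [-40, 45, 0, 0, 0, 0, 30]
    - [-40, 45, 0, 0, 0, 0, 30]
    - [-40, 45, 0, 0, 0, 0, 30]
    - [-40, 45, 0, 0, 0, 0, 30]
    - [-40, 45, 0, 0, 0, 0, 30]
    - [-40, 45, 0, 0, 0, 0, 30]
    - [-40, 45, 0, 0, 0, 0, 30]

```text
clock: 16.45
position: [0.2892, 0.4204, 0.2335]
tool_rot: [0.875, 1.57, 0.925]
force: [1.0, 0.3, -0.7]
grip_width: 0.0304
```

>>> play_rows:
  deltas:
    - [-20, 30, 0, 0, 0, 0, 30]
    - [-20, 30, 0, 0, 0, 0, 30]
    - [0, 0, 0, 0, 0, 0, 30]

```text
clock: 16.82
position: [0.2486, 0.481, 0.2331]
tool_rot: [2.183, 1.57, 2.237]
force: [0.2, -0.8, -0.9]
grip_width: 0.0302
```

```bash
python3 -c "
from h import *
st(); a=save('scene','s7.png'); b=save('top','t7.png')
f=lambda i:cv2.resize(i,None,fx=4,fy=4,interpolation=2)
cv2.imwrite('pics/c7.png',np.hstack([f(a[225:325,235:335]),f(b[110:210,190:290])]))"
```

```text
t 16.82 tcp [248.6 481.  233.1] corner [-375.4  392.7] F [ 0.2 -0.8 -0.9] grip 30.2
toolx [-0.001  0.001 -1.   ] tooly yaw-rail deg 0.22
```

View pics/c7.png

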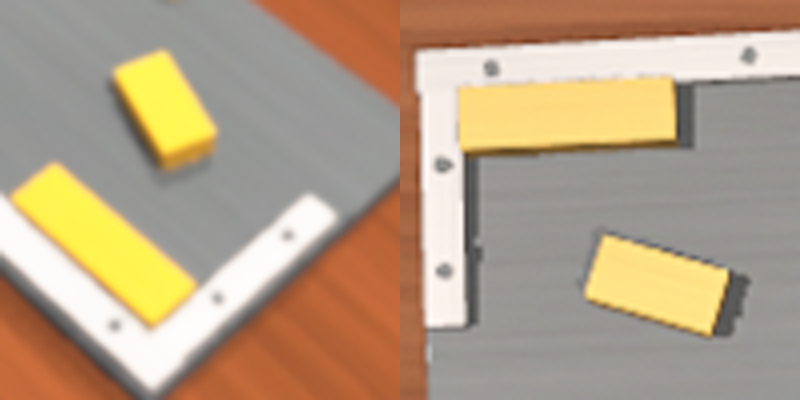

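```bash
python3 -c "
from h import *
Q=[toC(onz('top',T(u,(190,110)),.030)*1000) for u in((57,87),(273,77),(276,143),(62,152))]
print(np.round(Q,1),np.mean(Q,0)); d=Q[0]-Q[1]; print('yaw deg',np.degrees(np.arctan2(-d[0],d[1])))
a=cv2.imread('pics/t0.png');b=cv2.imread('pics/t7.png')
g=lambda i:((i[160:200,230:280,0].astype(int)<130)&(i[160:200,230:280,2]>200))
for i in(a,b):
  m=g(i); print(m.sum(),np.argwhere(m).mean(0))
workorder.job_done()"
```

```text
[[  0.3   0.7]
 [ -0.3 -98.8]
 [-31.4 -99.1]
 [-30.5  -1. ]] [-15.45546477 -49.56445598]
yaw deg -0.3267595373922013
165 [18.63636364 22.24848485]
88 [21.22727273 24.25      ]
the job is handed in; nothing more can be done
```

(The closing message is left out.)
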